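# Unlatch a container's filter cassette and hold it over the light panel

### The job

Take the round filter cassette out of the lid of the aluminium sterilising container for inspection: pinch its two side catches together, gently since they are thin plastic and crack under a hard grip, and lift it free of the lid. Finish while still holding it by the pinched catches, still and level, about a hand's breadth above the middle of the flat light panel, and leave the other things on the bench where they stand.

Things in the scene. Friction and masses are not known exactly. Their poses are not given: they have to be found in the camera images.
- container: Closed aluminium sterilising container, fixed: 192 mm (x) by 302 mm (y), lid top 106 mm above the bench, clasps and carrying handles on the short ends. Origin: centre of its underside, z up. In the middle of the lid a round seat, 125 mm across, 21 mm deep, holds the filter cassette, whose perforated face lies 1 mm below the lid's top. The cassette's axes are parallel to the container's.
- cassette_grip (a point): Loose filter cassette, grey plastic, 0.24 kg: round perforated cap, 122 mm across, 20 mm high, flat but for a pinch grip in its middle: a hub 19 mm wide between two upright catch tabs, on the +y and -y side. Point: on the axis, half-way up the tabs, 36 mm above the underside, 16 mm above the perforated face, 121 mm above the bench as it lies; z up. Lifted 21 mm it is clear of the lid.
- catch_a (a joint): Sliding catch on the cassette's +y side. 0: out, its hidden bolt hooked in the seat so that the cassette cannot lift; 0.007 m: fully in, towards the axis; free from 5.5 mm on. Upright tab 26 mm wide (x), 6 mm thick (y), 32 mm high above the perforated face; outer face 24 mm from the axis when out, 17 mm when in. Spring 5 N to start, 9 N fully in. A grip of 15 to 40 N serves; over 60 N cracks it.
- catch_b (a joint): The like catch on the -y side: 0 out, 0.007 m fully in, towards the axis; same tab, spring and strength. Over both tabs it measures 48 mm with the catches out, 34 mm pinched in. Both must be in for the cassette to lift.
- light_panel: Flat white inspection light panel lying on the bench, fixed: 170 mm (its x) by 230 mm (its y), 12 mm thick. Origin: centre of its underside, z up.
- bottle: Bystander: clear glass bottle with a blue cap, 56 mm across, 100 mm high, standing between container and panel. Origin: centre of its underside.
- tape_roll: Bystander: roll of indicator tape lying flat, farthest from the robot, 100 mm across, 19 mm high. Origin: centre of its underside.
- beaker: Bystander: steel beaker, 72 mm across, 80 mm high, standing between container and panel. Origin: centre of its underside.
Things that resemble listed ones, but are neither listed nor needed, are in the scene too. Of the things like the part that bears cassette_grip, leave any that is red; of the rest the larger one is meant.

How it is judged:
By the outcome, as a careful person would: the job done as asked, in the order asked, and still so for the second after the job is handed in, while the arm keeps its last pose, push and grip.
It also fails if it takes over 45 s, if anything falls off the work surface, if the arm or the gripper's body presses on something with over 40 N, if the wrist force passes 120 N, or if a joint passes its speed limit or range.

### The arm

A 6-joint arm with a two-finger parallel gripper is mounted at the origin on the work surface. World frame = base frame: x ahead of the robot, y to its left, z up, the work surface at z = 0. Lengths are in m, angles in rad, forces in N, time in s.
With the tool pointing down it reaches from about 0.4 to 0.825 m from the base axis. Payload 7 kg.
Tool frame: the origin (TCP) lies on the front face of the gripper's body, between the roots of the fingers; the fingertips stand 66 mm ahead of it and the grasp point (between the pads) lies 47 mm ahead of it; z points along the fingers, y is the line along which they close (so a half turn about z gives the same grasp; the last joint's range is limited). The gripper opens to 88 mm and grips with 3 to 60 N. Pads are 19 mm wide; open, the fingers measure 130 mm over their backs; the gripper's body (78 mm by 193 mm) begins 47 mm behind the grasp point.
Start: joints at [-0.841, 0.359, 0.012, 0, -1.224, -0.288], TCP at [0.289, -0.61, 0.292] pointing down, gripper open.
Joint ranges: [-3.07, 3.07], [-1.43, 2.12], [-1.02, 1.25], [-3.03, 1.67], [-3.05, -0], [-3.03, 3.03]. Speed limits (rad/s): [2.39, 2.39, 3.01, 3.14, 3.14, 3.14].

### API

Orientations are given as [roll, pitch, yaw] about the fixed x, y, z axes, in that order (R = Rz(yaw) Ry(pitch) Rx(roll)).
In Python, from station import arm gives the robot as it stands. The module is installed in compiled form; this text tells all that it offers.
- The arm moves only by the tool move_arm, never from a script. Its argument "increments" is a list of rows, each an object of numbers: "jaw": the gripper command: -1 is shut, 1 is fully open, values between are in proportion; "dx", "dy", "dz": the shift along the tool's x, y, z in m; "twist": the turn about the tool's z in rad. A call has 1 to 12 rows; each row shifts and turns the commanded pose from where the row before left it, along the tool's axes as they then stand; what a row does not reach is not made up. A row lasts 1/12 s, in which the tool goes at most 41.7 mm and 7.16 degrees, less where a joint would pass 70% of its speed; a pose out of reach is approached as far as the arm can. A call is refused whole if a number of a shift passes 0.0417 or a number of a turn 0.125, either way. A call with a gripper value outside its range is refused whole. The fingers move at their own pace and stop on an object; "force" is the grip in N (left out, the last holds). Time passes only in rows, so rows that do not move let the fingers close. It gives the time, the measured TCP pose, the force, the opening and the grip force at its end, in the units of the state.
- arm.get_state(): the state, without advancing time (a new reading comes with each control period).
- arm.grab_frame(name): name is "scene" or "top" or "wrist"; returns the picture (400x640x3 uint8, blue, green, red); there is no depth.
- arm.camera_info(name): a dict with "K" (3x3 intrinsics, pixels), "extrinsics" (4x4, takes a point from camera to world coordinates). Camera axes: x right, y down, z forward; pixel columns grow to the right and rows downward; lengths in m; the calibration is good to about 2 mm. A picture is of the moment at which its call begins: read the wrist's pose just before it. camera_info takes no time and is no camera call; for the wrist camera it gives the pose at the moment of the call.
- arm.job_done(): hands the job in; it is judged then, once.
Trained networks look in the newest picture that a camera, given by its name, has taken for a name from the list of things; names that differ only in an ending like _2 or _b are one class to them, and where a whole thing is asked for, a point or a joint stands for the part that bears it (a point fixed in the world has none). Each returns a list of dicts, best first, with "score" (0 to 1); they miss things now and then, are a little off and sometimes report something else, mostly with a low value. They report only what shows in the picture. A call takes as long as a camera call. They do not tell look-alikes from the thing itself.
- arm.find_in(camera, name): "position" ([x, y, z] in m, in world coordinates, good to about 4 mm: the middle of the surface that is visible of it).
- arm.silhouettes(camera, name): "pixels" (400x640 bool, what is visible of it).
- arm.pinpoint(camera, name): "position" ([x, y, z] in m, in world coordinates, good to about 4 mm: a listed point, or the origin of a listed thing).
The state is a dict: "t": time; "q": joint angles; "qd": joint speeds; "joint_efforts": joint torques, N m; "eef_pos": TCP position; "ee_rot": TCP orientation; "force": force on the tool from outside, world axes, zero at the start; "moment": the same for the moment, N m; "width": finger opening in m; "gripper_force": force on a finger pad.
Only numpy, scipy, OpenCV 4.12 (cv2) and the standard library are available. Lean on these libraries where they do the work, as an engineer would, in place of code of your own. Each camera call takes 0.05 s, during which the arm holds its last target. There are 200 camera calls.

## Working session

There is one attempt and no reset: what is moved stays moved. The work goes in short steps, Python scripts to look and compute and a tool call to move; the robot and the scene stay as the last step left them, time stands still between calls to the robot, and variables do not carry over. Pictures are saved under pics/ and viewed, at most 10 in all, crops included, and the job is handed in when it is done.

Besides the shell and the picture viewer there is one more tool, called after "Emit:" by a JSON object that holds its "fn" and its "kwargs", one argument or row to a line. move_arm: Moves the arm, as the interface text tells. Its arguments: {"type":"object","properties":{"increments":{"type":"array"},"force":{"type":"number"}},"required":["increments"]}

```bash
mkdir -p pics; python3 - <<'E'
from station import arm
import cv2,numpy as np
for c in ("scene","top"):
    f=arm.grab_frame(c); cv2.imwrite(f"pics/{c}0.png",f)
    for n in ("cassette_grip","container","light_panel","bottle","beaker","tape_roll"):
        print(c,n,[(np.round(d["position"],3).tolist(),round(d["score"],2)) for d in arm.pinpoint(c,n)][:4])
s=arm.get_state(); print(s["t"],s["eef_pos"],s["ee_rot"],s["width"])
E
```

```text
scene cassette_grip [([0.34, -0.168, 0.031], 0.81), ([0.614, -0.279, 0.119], 0.79), ([0.358, -0.326, 0.021], 0.66)]
scene container [([0.609, -0.283, 0.001], 0.84)]
scene light_panel [([0.52, 0.31, -0.004], 0.6)]
scene bottle [([0.58, -0.004, 0.0], 0.81)]
scene beaker [([0.391, -0.008, -0.002], 0.61)]
scene tape_roll [([0.764, -0.007, 0.001], 0.79), ([0.522, 0.31, -0.001], 0.4)]
top cassette_grip [([0.357, -0.328, 0.025], 0.86), ([0.344, -0.173, 0.035], 0.59), ([0.611, -0.283, 0.12], 0.58)]
top container [([0.609, -0.283, 0.0], 0.76)]
top light_panel [([0.523, 0.304, -0.001], 0.96)]
top bottle [([0.583, -0.002, -0.001], 0.87)]
top beaker [([0.388, -0.006, -0.003], 0.86)]
top tape_roll [([0.767, -0.013, -0.004], 0.76)]
0.7 [ 0.28858551 -0.61018651  0.29219036] [-3.14153557e+00 -2.77854149e-06 -2.69976878e+00] 0.08740518183196914
```

View pics/top0.png

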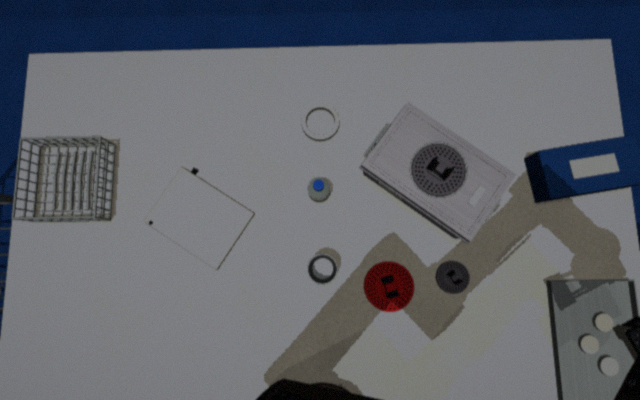

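View pics/scene0.png

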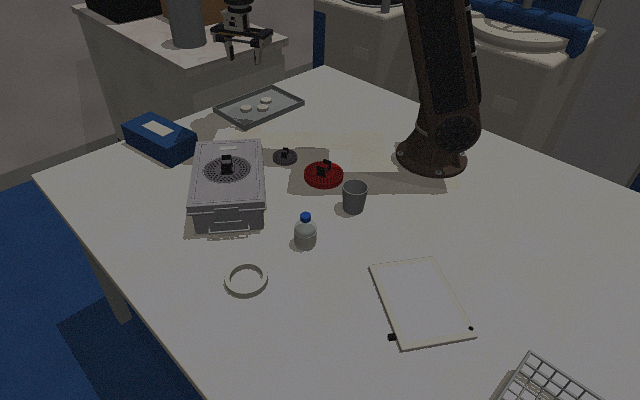

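Candidates for the cassette, in top pixels: grey in the lid (439,169), red on the bench (389,286), small grey on the bench (453,276). The red one is excluded, and the larger grey one sits in the lid, so I choose (439,169).

```bash
cat > h.py <<'E'
from station import arm
import cv2,numpy as np
def plane(cam,px,z):
    i=arm.camera_info(cam);K=np.array(i["K"]);T=np.array(i["extrinsics"])
    d=(T[:3,:3]@np.linalg.inv(K)@np.c_[np.asarray(px,float),np.ones(len(px))].T).T
    o=T[:3,3]; return o+d*((z-o[2])/d[:,2])[:,None]
def rect(cam,name,z,k=0):
    m=arm.silhouettes(cam,name)[k]["pixels"]; v,u=np.nonzero(m)
    p=plane(cam,np.c_[u,v],z)[:,:2]
    return cv2.minAreaRect((p*1000).astype(np.float32))
E
python3 - <<'E'
from h import *
f=arm.grab_frame("top")
print(rect("top","container",.106), rect("top","light_panel",.012))
for d in arm.silhouettes("top","cassette_grip"):
    v,u=np.nonzero(d["pixels"]); print(d["score"],u.mean(),v.mean(),len(u),np.median(f[v,u],0))
# lid edges as clicked on the picture (lower-left lid edge, upper-right lid edge)
p=plane("top",[[363,167],[469,238],[409,104],[516,173]],.106);print(p.round(3))
for a,b in((0,1),(2,3),(0,2),(1,3)): e=p[b]-p[a];print(np.degrees(np.arctan2(e[1],e[0])),np.hypot(*e[:2]))
cv2.imwrite("pics/crop.png",cv2.resize(f[85:260,345:535],None,fx=3.4,fy=3.4,interpolation=cv2.INTER_CUBIC))
E
```

```text
((609.5259399414062, -274.27252197265625), (316.2560119628906, 209.08633422851562), 52.69358825683594) ((527.32080078125, 302.273193359375), (230.47286987304688, 181.81039428710938), 56.13844299316406)
0.79 452.1546275395034 276.4841986455982 886 [35. 33. 34.]
0.79 388.5197433366239 285.786771964462 2026 [ 9.  9. 68.]
0.73 437.85607824871914 169.47647880763856 2147 [59. 55. 58.]
[[ 0.621 -0.108  0.106]
 [ 0.452 -0.342  0.106]
 [ 0.773 -0.223  0.106]
 [ 0.6   -0.46   0.106]]
-125.91368059518756 0.2885390727908875
-126.07603802469625 0.29416605780664323
-37.04888586247016 0.19025021342721216
-38.75376281290866 0.18961220064506268
```

View pics/crop.png

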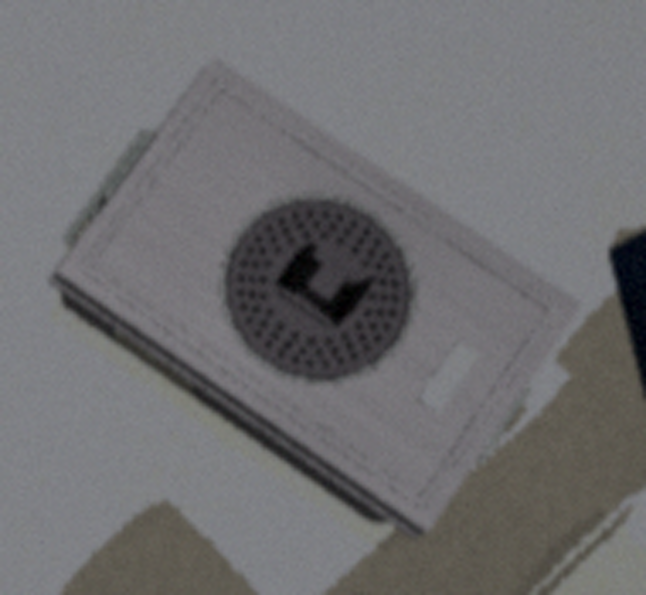

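The crop shows the grey perforated cassette in the lid at crop (320,288). Its two tabs lie along the container's long axis, at about 54° in the world. Target tool yaw is −36°, so I turn first and then travel.

Emit:
{"fn": "move_arm", "kwargs": {
  "increments": [
    {"twist":-0.115,"jaw":1},
    {"twist":-0.115,"jaw":1},
    {"twist":-0.115,"jaw":1},
    {"twist":-0.115,"jaw":1},
    {"twist":-0.115,"jaw":1},
    {"twist":-0.115,"jaw":1},
    {"twist":-0.115,"jaw":1},
    {"twist":-0.115,"jaw":1},
    {"twist":-0.115,"jaw":1},
    {"twist":-0.115,"jaw":1},
    {"twist":-0.115,"jaw":1},
    {"twist":-0.115,"jaw":1}
  ],
  "force": 25
}}

```text
$.increments[0]: bad value
```

Emit:
{"fn": "move_arm", "kwargs": {
  "increments": [
    {"twist":-0.115,"jaw":1},
    {"twist":-0.115,"jaw":1},
    {"twist":-0.115,"jaw":1},
    {"twist":-0.115,"jaw":1},
    {"twist":-0.115,"jaw":1},
    {"twist":-0.115,"jaw":1}
  ]
}}

```text
$.increments[0]: bad value
```

Emit:
{"fn": "move_arm", "kwargs": {
  "increments": [
    {"dy":-0.035,"dx":0.005},
    {"dy":-0.035,"dx":0.005},
    {"dy":-0.035,"dx":0.005},
    {"dy":-0.035,"dx":0.005},
    {"dy":-0.035,"dx":0.005},
    {"dy":-0.035,"dx":0.005},
    {"dy":-0.035,"dx":0.005},
    {"dy":-0.035,"dx":0.005},
    {"dy":-0.035,"dx":0.005},
    {"dy":-0.035,"dx":0.005},
    {"dy":-0.035,"dx":0.005},
    {"dy":-0.035,"dx":0.005}
  ]
}}

```text
$.increments[0]: bad value
```

Emit:
{"fn": "move_arm", "kwargs": {
  "increments": [
    {"jaw":1,"dx":0,"dy":0,"dz":0,"twist":-0.115},
    {"jaw":1,"dx":0,"dy":0,"dz":0,"twist":-0.115},
    {"jaw":1,"dx":0,"dy":0,"dz":0,"twist":-0.115},
    {"jaw":1,"dx":0,"dy":0,"dz":0,"twist":-0.115},
    {"jaw":1,"dx":0,"dy":0,"dz":0,"twist":-0.115},
    {"jaw":1,"dx":0,"dy":0,"dz":0,"twist":-0.115},
    {"jaw":1,"dx":0,"dy":0,"dz":0,"twist":-0.115},
    {"jaw":1,"dx":0,"dy":0,"dz":0,"twist":-0.115},
    {"jaw":1,"dx":0,"dy":0,"dz":0,"twist":-0.115},
    {"jaw":1,"dx":0,"dy":0,"dz":0,"twist":-0.115},
    {"jaw":1,"dx":0,"dy":0,"dz":0,"twist":-0.115},
    {"jaw":1,"dx":0,"dy":0,"dz":0,"twist":-0.115}
  ],
  "force": 25
}}

```text
t: 1.9
eef_pos: [0.2886, -0.6102, 0.2922]
ee_rot: [3.142, 0.0, -1.314]
force: [0.0, 0.6, -1.0]
width: 0.0876
gripper_force: 0.0
```

Emit:
{"fn": "move_arm", "kwargs": {
  "increments": [
    {"jaw":1,"dx":0,"dy":0,"dz":0,"twist":-0.114},
    {"jaw":1,"dx":0,"dy":0,"dz":0,"twist":-0.114},
    {"jaw":1,"dx":0,"dy":0,"dz":0,"twist":-0.114},
    {"jaw":1,"dx":0,"dy":0,"dz":0,"twist":-0.114},
    {"jaw":1,"dx":0,"dy":0,"dz":0,"twist":-0.114},
    {"jaw":1,"dx":0,"dy":0,"dz":0,"twist":-0.114}
  ]
}}

```text
t: 2.4
eef_pos: [0.2886, -0.6102, 0.2922]
ee_rot: [3.142, -0.0, -0.63]
force: [0.2, -0.0, 1.0]
width: 0.0878
gripper_force: 0.0
```

Emit:
{"fn": "move_arm", "kwargs": {
  "increments": [
    {"jaw":1,"dx":0.005,"dy":-0.035,"dz":0,"twist":0},
    {"jaw":1,"dx":0.005,"dy":-0.035,"dz":0,"twist":0},
    {"jaw":1,"dx":0.005,"dy":-0.035,"dz":0,"twist":0},
    {"jaw":1,"dx":0.005,"dy":-0.035,"dz":0,"twist":0},
    {"jaw":1,"dx":0.005,"dy":-0.035,"dz":0,"twist":0},
    {"jaw":1,"dx":0.005,"dy":-0.035,"dz":0,"twist":0},
    {"jaw":1,"dx":0.005,"dy":-0.035,"dz":0,"twist":0},
    {"jaw":1,"dx":0.005,"dy":-0.035,"dz":0,"twist":0},
    {"jaw":1,"dx":0.005,"dy":-0.035,"dz":0,"twist":0},
    {"jaw":1,"dx":0.005,"dy":-0.035,"dz":0,"twist":0},
    {"jaw":1,"dx":0.005,"dy":-0.035,"dz":0,"twist":0},
    {"jaw":1,"dx":0,"dy":0,"dz":0,"twist":0}
  ]
}}

```text
t: 3.4
eef_pos: [0.5652, -0.3292, 0.2918]
ee_rot: [-3.141, -0.001, -0.632]
force: [0.4, -0.4, 0.6]
width: 0.0874
gripper_force: 0.0
```

```bash
python3 - <<'E'
from h import *
s=arm.get_state();print(s["t"],s["eef_pos"],s["ee_rot"],s["q"])
f=arm.grab_frame("wrist");cv2.imwrite("pics/w1.png",f)
print(np.array(arm.camera_info("wrist")["extrinsics"]).round(3).tolist())
for d in arm.pinpoint("wrist","cassette_grip"):print(d)
for d in arm.silhouettes("wrist","cassette_grip"):
    v,u=np.nonzero(d["pixels"]);print(u.mean(),v.mean(),len(u))
E
```

```text
3.4 [ 0.56519069 -0.32924962  0.2918409 ] [-3.14085978e+00 -5.85559290e-04 -6.31879232e-01] [-2.30108327e-01  3.24454445e-01 -3.86122417e-02 -4.76749407e-04
 -1.20690416e+00  1.16919513e+00]
[[-0.591, -0.782, -0.197, 0.616], [-0.806, 0.573, 0.146, -0.37], [-0.001, 0.245, -0.97, 0.385], [0.0, 0.0, 0.0, 1.0]]
{'position': [0.3629, -0.3292, 0.0245], 'score': 0.81}
{'position': [0.6107, -0.2778, 0.1215], 'score': 0.78}
393.76147959183675 286.2908163265306 784
256.28824931579413 180.45395956563962 11327
```

View pics/w1.png

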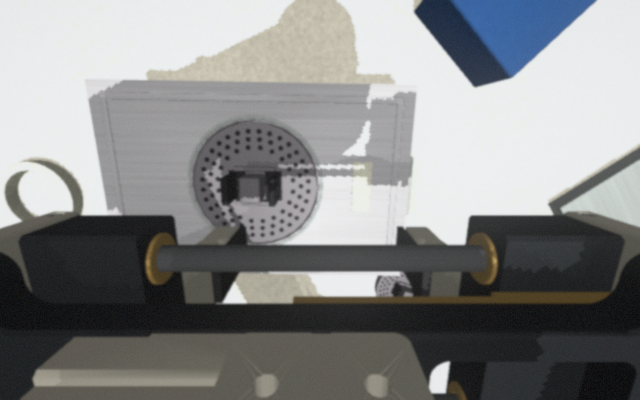

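The wrist view shows the lid cassette's disc centred near (256,182), with dark tabs at (233,187) and (275,187). I'll refine the centre by projecting the silhouette onto the disc plane, and the yaw from line segments.

```bash
python3 - <<'E'
from h import *
f=arm.grab_frame("wrist")
ds=arm.silhouettes("wrist","cassette_grip");m=max(ds,key=lambda d:d["pixels"].sum())["pixels"].astype(np.uint8)
c=max(cv2.findContours(m,0,cv2.CHAIN_APPROX_NONE)[0],key=cv2.contourArea)[:,0]
p=plane("wrist",c,.105)[:,:2]
A=np.c_[2*p,np.ones(len(p))];x=np.linalg.lstsq(A,(p**2).sum(1),rcond=None)[0]
print("circle",x[:2],"r",np.sqrt(x[2]+x[0]**2+x[1]**2), "encl",cv2.minEnclosingCircle((p*1000).astype(np.float32)))
g=cv2.cvtColor(f,cv2.COLOR_BGR2GRAY)
for l in cv2.createLineSegmentDetector().detect(g)[0][:,0]:
    if np.hypot(l[2]-l[0],l[3]-l[1])>45 and max(l[1],l[3])<215:
        q=plane("wrist",l.reshape(2,2),.106);e=q[1]-q[0];print(l.round().astype(int),round(np.degrees(np.arctan2(e[1],e[0]))%90,2),round(np.hypot(*e[:2]),3))
b=((g<60)&(m>0)).astype(np.uint8);v,u=np.nonzero(b)
n,lab,st,ce=cv2.connectedComponentsWithStats(b)
for i in range(1,n):
    if st[i,4]>60: print(st[i],ce[i].round(1))
cv2.imwrite("pics/w2.png",cv2.resize(f[70:260,170:350],None,fx=3.1,fy=3.1,interpolation=cv2.INTER_CUBIC))
E
```

```text
circle [ 0.61152515 -0.28545375] r 0.05986800282894781 encl ((610.600830078125, -284.4328308105469), 62.31433868408203)
[469  85 409  10] 8.36 0.085
[588   0 507  75] 8.37 0.084
[639 155 556 206] 89.89 0.086
[546 199 640 141] 89.77 0.097
[102 212  82  98] 52.73 0.11
[127  79 368  82] 52.66 0.219
[410  93 405 152] 52.58 0.054
[206  57 276  23] 76.57 0.069
[446  -1 503  73] 8.44 0.082
[209  98 257  99] 52.83 0.044
[ 212  169   64   35 1118] [245.1 184.5]
```

View pics/w2.png

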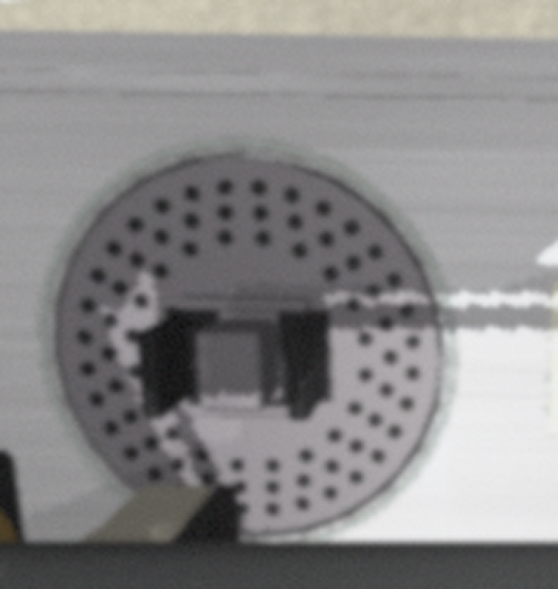

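The crop shows the intact grey cassette. Its disc spans columns 58–441 and rows 152–535, so the centre is at about (250.5,180.8) in the full image. The tabs are at crop (168,360) and (305,360).

```bash
python3 - <<'E'
from h import *
from scipy.spatial.transform import Rotation as R
print(plane("wrist",[[250.5,180.8],[188.7,181],[312.3,181],[250,119],[250,242.6]],.105).round(4))
s=arm.get_state();print(s["t"],s["eef_pos"],s["ee_rot"])
r=R.from_euler("xyz",s["ee_rot"]);print("tool delta",r.inv().apply(np.array([.611,-.2835,.177])-s["eef_pos"]))
E
```

```text
[[ 0.6132 -0.2856  0.105 ]
 [ 0.6496 -0.2362  0.105 ]
 [ 0.5766 -0.3348  0.105 ]
 [ 0.6589 -0.3232  0.105 ]
 [ 0.563  -0.2429  0.105 ]]
3.65 [ 0.56086891 -0.33362426  0.29219976] [ 3.14142153e+00  1.31538073e-04 -6.36435646e-01]
tool delta [ 0.01054106 -0.07012515  0.11518638]
```

Emit:
{"fn": "move_arm", "kwargs": {
  "increments": [
    {"jaw":0.8,"dx":0.003,"dy":-0.0175,"dz":0,"twist":0.0075},
    {"jaw":0.8,"dx":0.003,"dy":-0.0175,"dz":0.01,"twist":0.0075},
    {"jaw":0.8,"dx":0.003,"dy":-0.0175,"dz":0.015,"twist":0},
    {"jaw":0.8,"dx":0.003,"dy":-0.0175,"dz":0.02,"twist":0},
    {"jaw":0.8,"dx":0,"dy":0,"dz":0.015,"twist":0},
    {"jaw":0.8,"dx":0,"dy":0,"dz":0,"twist":0},
    {"jaw":0.8,"dx":0,"dy":0,"dz":0,"twist":0},
    {"jaw":0.8,"dx":0,"dy":0,"dz":0,"twist":0}
  ]
}}

```text
t: 4.32
eef_pos: [0.6129, -0.2855, 0.2334]
ee_rot: [-3.142, -0.001, -0.652]
force: [0.2, 0.3, 0.5]
width: 0.0785
gripper_force: 0.0
```

```bash
python3 - <<'E'
from h import *
from scipy.spatial.transform import Rotation as R
s=arm.get_state();print(s["t"],s["eef_pos"],s["ee_rot"],s["width"])
r=R.from_euler("xyz",s["ee_rot"]);print("tool delta",r.inv().apply(np.array([.612,-.2845,.177])-s["eef_pos"]))
f=arm.grab_frame("wrist");cv2.imwrite("pics/w3.png",f)
for c in("wrist","scene","top"):
    if c!="wrist":arm.grab_frame(c)
    print(c,[(np.round(d["position"],4),round(d["score"],2)) for d in arm.pinpoint(c,"cassette_grip")])
E
```

```text
4.3167 [ 0.61290684 -0.2855391   0.23341864] [-3.14153658e+00 -1.26369034e-03 -6.51865709e-01] 0.07852803766966326
tool delta [-0.00142258 -0.00027272  0.05641691]
wrist [(array([ 0.6092, -0.2813,  0.1204]), 0.77)]
scene [(array([ 0.357 , -0.3269,  0.0222]), 0.86), (array([ 0.3399, -0.1698,  0.0315]), 0.77), (array([ 0.6165, -0.2817,  0.1205]), 0.6)]
top [(array([ 0.3589, -0.3252,  0.0271]), 0.9), (array([ 0.6147, -0.284 ,  0.1188]), 0.82), (array([ 0.5242,  0.3046, -0.0011]), 0.52)]
```

View pics/w3.png

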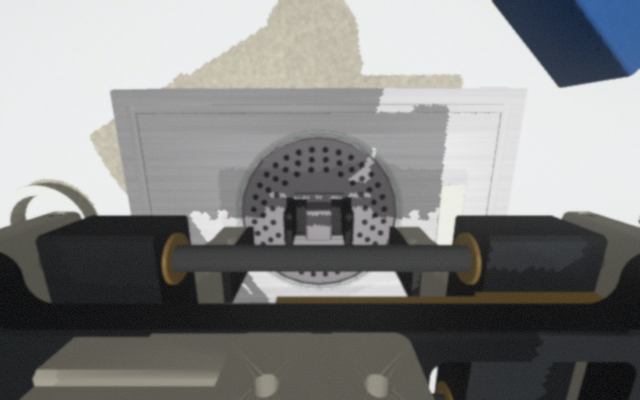

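The wrist view shows the tabs at columns 291 and 347 (middle 319), centred between the fingers (about 240 and 400). The lid edges are level, so alignment is good and I descend.

Emit:
{"fn": "move_arm", "kwargs": {
  "increments": [
    {"jaw":0.7,"dx":-0.001,"dy":0,"dz":0.014,"twist":0},
    {"jaw":0.6,"dx":0,"dy":0,"dz":0.014,"twist":0},
    {"jaw":0.5,"dx":0,"dy":0,"dz":0.014,"twist":0},
    {"jaw":0.5,"dx":0,"dy":0,"dz":0.009,"twist":0},
    {"jaw":0.5,"dx":0,"dy":0,"dz":0.004,"twist":0},
    {"jaw":0.5,"dx":0,"dy":0,"dz":0,"twist":0},
    {"jaw":0.5,"dx":0,"dy":0,"dz":0,"twist":0}
  ]
}}

```text
t: 5.2
eef_pos: [0.6126, -0.2839, 0.1776]
ee_rot: [3.141, -0.0, -0.651]
force: [0.7, -0.8, -0.0]
width: 0.0658
gripper_force: 0.0
```

Emit:
{"fn": "move_arm", "kwargs": {
  "increments": [
    {"jaw":0.3,"dx":0,"dy":0,"dz":0,"twist":0},
    {"jaw":0.15,"dx":0,"dy":0,"dz":0,"twist":0},
    {"jaw":0.05,"dx":0,"dy":0,"dz":0,"twist":0},
    {"jaw":-0.05,"dx":0,"dy":0,"dz":0,"twist":0},
    {"jaw":-0.15,"dx":0,"dy":0,"dz":0,"twist":0},
    {"jaw":-0.25,"dx":0,"dy":0,"dz":0,"twist":0},
    {"jaw":-0.5,"dx":0,"dy":0,"dz":0,"twist":0},
    {"jaw":-1,"dx":0,"dy":0,"dz":0,"twist":0},
    {"jaw":-1,"dx":0,"dy":0,"dz":0,"twist":0},
    {"jaw":-1,"dx":0,"dy":0,"dz":0,"twist":0},
    {"jaw":-1,"dx":0,"dy":0,"dz":0,"twist":0},
    {"jaw":-1,"dx":0,"dy":0,"dz":0,"twist":0}
  ],
  "force": 28
}}

```text
t: 6.2
eef_pos: [0.6128, -0.2838, 0.1782]
ee_rot: [-3.141, -0.001, -0.65]
force: [-0.7, 2.0, 6.3]
width: 0.0324
gripper_force: 28.0
```

Emit:
{"fn": "move_arm", "kwargs": {
  "increments": [
    {"jaw":-1,"dx":0,"dy":0,"dz":-0.003,"twist":0},
    {"jaw":-1,"dx":0,"dy":0,"dz":-0.004,"twist":0},
    {"jaw":-1,"dx":0,"dy":0,"dz":-0.004,"twist":0},
    {"jaw":-1,"dx":0,"dy":0,"dz":0,"twist":0}
  ]
}}

```text
t: 6.53
eef_pos: [0.6125, -0.2839, 0.1887]
ee_rot: [-3.142, -0.0, -0.651]
force: [0.0, 0.7, -1.4]
width: 0.0322
gripper_force: 28.0
```

Emit:
{"fn": "move_arm", "kwargs": {
  "increments": [
    {"jaw":-1,"dx":0,"dy":0,"dz":-0.006,"twist":0},
    {"jaw":-1,"dx":0,"dy":0,"dz":-0.01,"twist":0},
    {"jaw":-1,"dx":0,"dy":0,"dz":-0.012,"twist":0},
    {"jaw":-1,"dx":0,"dy":0,"dz":-0.015,"twist":0},
    {"jaw":-1,"dx":0,"dy":0,"dz":-0.015,"twist":0},
    {"jaw":-1,"dx":0,"dy":0,"dz":-0.015,"twist":0},
    {"jaw":-1,"dx":0,"dy":0,"dz":-0.01,"twist":0},
    {"jaw":-1,"dx":0,"dy":0,"dz":0,"twist":0},
    {"jaw":-1,"dx":0,"dy":0,"dz":0,"twist":0}
  ]
}}

```text
t: 7.28
eef_pos: [0.6125, -0.2837, 0.272]
ee_rot: [-3.141, -0.001, -0.651]
force: [-0.1, -0.3, -3.0]
width: 0.0323
gripper_force: 28.0
```

```bash
python3 - <<'E'
from h import *
from scipy.spatial.transform import Rotation as R
s=arm.get_state();print(s["t"],s["eef_pos"],s["ee_rot"],s["force"])
f=arm.grab_frame("scene");cv2.imwrite("pics/s2.png",cv2.resize(f[60:300,130:490],None,fx=2.2,fy=2.2))
print([(np.round(d["position"],4),round(d["score"],2)) for d in arm.pinpoint("scene","cassette_grip")])
arm.grab_frame("top");print([np.round(d["position"],4) for d in arm.pinpoint("top","light_panel")])
r=R.from_euler("xyz",s["ee_rot"]);print("tool delta",r.inv().apply(np.array([.523,.306,s["eef_pos"][2]])-s["eef_pos"]))
E
```

```text
7.2833 [ 0.61247193 -0.28371479  0.27201486] [-3.14063418e+00 -1.35188903e-03 -6.50873190e-01] [-0.09208865 -0.32308037 -3.0206982 ]
[(array([ 0.3406, -0.1668,  0.0326]), 0.95), (array([ 0.3596, -0.3268,  0.0254]), 0.82), (array([ 0.6109, -0.2782,  0.2158]), 0.81)]
[array([0.5233, 0.3061, 0.0039])]
tool delta [-4.28476620e-01 -4.14941578e-01 -1.81543209e-04]
```

View pics/s2.png

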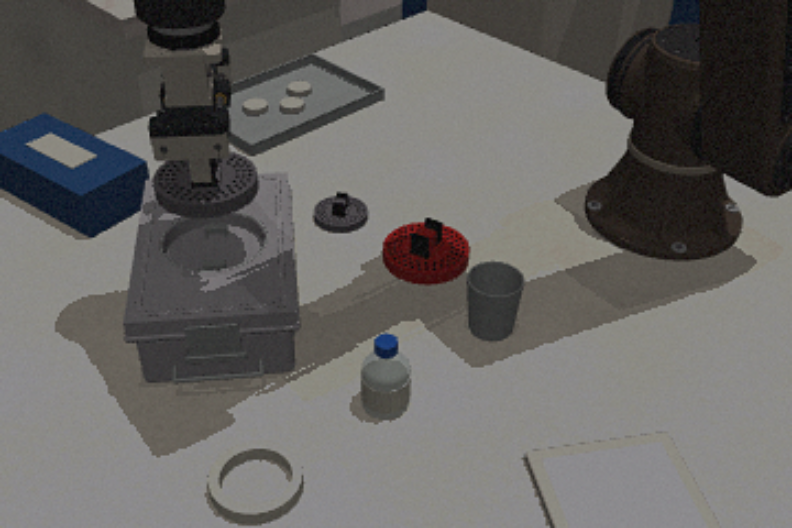

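The scene crop shows the cassette hanging level from the gripper at (205,182), with the seat empty at (213,243). Now I carry it to the panel, with its underside at about 0.18 m, above the bottle.

Emit:
{"fn": "move_arm", "kwargs": {
  "increments": [
    {"jaw":-1,"dx":-0.006,"dy":-0.006,"dz":0,"twist":0},
    {"jaw":-1,"dx":-0.012,"dy":-0.012,"dz":0,"twist":0},
    {"jaw":-1,"dx":-0.016,"dy":-0.016,"dz":0,"twist":0},
    {"jaw":-1,"dx":-0.018,"dy":-0.017,"dz":0,"twist":0},
    {"jaw":-1,"dx":-0.018,"dy":-0.017,"dz":0,"twist":0},
    {"jaw":-1,"dx":-0.018,"dy":-0.017,"dz":0,"twist":0},
    {"jaw":-1,"dx":-0.018,"dy":-0.017,"dz":0,"twist":0},
    {"jaw":-1,"dx":-0.018,"dy":-0.017,"dz":0,"twist":0},
    {"jaw":-1,"dx":-0.018,"dy":-0.017,"dz":0,"twist":0},
    {"jaw":-1,"dx":-0.018,"dy":-0.017,"dz":0,"twist":0},
    {"jaw":-1,"dx":-0.018,"dy":-0.017,"dz":0,"twist":0},
    {"jaw":-1,"dx":-0.018,"dy":-0.017,"dz":0,"twist":0}
  ]
}}

```text
t: 8.48
eef_pos: [0.5689, -0.0148, 0.2708]
ee_rot: [3.141, 0.0, -0.651]
force: [1.4, 0.6, -2.7]
width: 0.0322
gripper_force: 28.0
```

Emit:
{"fn": "move_arm", "kwargs": {
  "increments": [
    {"jaw":-1,"dx":-0.018,"dy":-0.017,"dz":0,"twist":0},
    {"jaw":-1,"dx":-0.018,"dy":-0.017,"dz":0,"twist":0},
    {"jaw":-1,"dx":-0.018,"dy":-0.017,"dz":0,"twist":0},
    {"jaw":-1,"dx":-0.018,"dy":-0.017,"dz":0,"twist":0},
    {"jaw":-1,"dx":-0.018,"dy":-0.017,"dz":0,"twist":0},
    {"jaw":-1,"dx":-0.018,"dy":-0.017,"dz":0,"twist":0},
    {"jaw":-1,"dx":-0.018,"dy":-0.017,"dz":0,"twist":0},
    {"jaw":-1,"dx":-0.018,"dy":-0.017,"dz":0,"twist":0},
    {"jaw":-1,"dx":-0.018,"dy":-0.017,"dz":0,"twist":0},
    {"jaw":-1,"dx":-0.018,"dy":-0.017,"dz":0,"twist":0},
    {"jaw":-1,"dx":-0.014,"dy":-0.013,"dz":0,"twist":0},
    {"jaw":-1,"dx":-0.006,"dy":-0.006,"dz":0,"twist":0}
  ]
}}

```text
t: 9.48
eef_pos: [0.5242, 0.2577, 0.2707]
ee_rot: [3.141, 0.0, -0.649]
force: [-0.5, -0.1, -2.7]
width: 0.0323
gripper_force: 28.0
```

```bash
python3 - <<'E'
from station import arm
import numpy as np
from scipy.spatial.transform import Rotation as R
s=arm.get_state();print(s["t"],s["eef_pos"],s["ee_rot"],s["force"],s["width"],s["q"])
r=R.from_euler("xyz",s["ee_rot"]);print("tool delta",r.inv().apply(np.array([.523,.306,.2])-s["eef_pos"]))
E
```

```text
9.4833 [0.52418961 0.25765985 0.27066777] [ 3.14129348e+00  2.89958730e-04 -6.49036179e-01] [-0.49130711 -0.11692938 -2.65278353] 0.03231459375363876 [ 7.91296000e-01  2.25609741e-01 -2.25223466e-01 -2.76122831e-04
 -1.12029749e+00  1.30584460e-01]
tool delta [-0.03014493 -0.03781311  0.07066521]
```

Emit:
{"fn": "move_arm", "kwargs": {
  "increments": [
    {"jaw":-1,"dx":-0.007,"dy":-0.009,"dz":0.006,"twist":0},
    {"jaw":-1,"dx":-0.007,"dy":-0.009,"dz":0.012,"twist":0},
    {"jaw":-1,"dx":-0.007,"dy":-0.009,"dz":0.015,"twist":0},
    {"jaw":-1,"dx":-0.005,"dy":-0.007,"dz":0.015,"twist":0},
    {"jaw":-1,"dx":0,"dy":0,"dz":0.012,"twist":0},
    {"jaw":-1,"dx":0,"dy":0,"dz":0.008,"twist":0},
    {"jaw":-1,"dx":0,"dy":0,"dz":0.003,"twist":0},
    {"jaw":-1,"dx":0,"dy":0,"dz":0,"twist":0},
    {"jaw":-1,"dx":0,"dy":0,"dz":0,"twist":0},
    {"jaw":-1,"dx":0,"dy":0,"dz":0,"twist":0},
    {"jaw":-1,"dx":0,"dy":0,"dz":0,"twist":0},
    {"jaw":-1,"dx":0,"dy":0,"dz":0,"twist":0}
  ]
}}

```text
t: 10.48
eef_pos: [0.5252, 0.2982, 0.2009]
ee_rot: [-3.14, -0.0, -0.651]
force: [-0.0, 1.1, -3.3]
width: 0.0324
gripper_force: 28.0
```

```bash
python3 - <<'E'
from h import *
s=arm.get_state();print(s["t"],s["eef_pos"],s["ee_rot"],s["force"],s["width"],np.abs(s["qd"]).max())
f=arm.grab_frame("scene");cv2.imwrite("pics/s3.png",f)
for n in("cassette_grip","bottle","beaker","tape_roll"):print(n,[(np.round(d["position"],3).tolist(),round(d["score"],2)) for d in arm.pinpoint("scene",n)])
E
```

```text
10.4833 [0.5252431  0.29815787 0.20092039] [-3.14024482e+00 -1.76904927e-04 -6.51026009e-01] [-0.04870028  1.09626243 -3.27051691] 0.03235732211050013 0.0021059939201098915
cassette_grip [([0.526, 0.3, 0.144], 0.97), ([0.357, -0.328, 0.022], 0.59), ([0.338, -0.167, 0.034], 0.58), ([0.578, -0.006, -0.001], 0.18)]
bottle [([0.582, -0.005, 0.001], 0.94)]
beaker [([0.392, -0.009, 0.002], 0.8)]
tape_roll [([0.769, -0.008, -0.0], 0.89)]
```

View pics/s3.png

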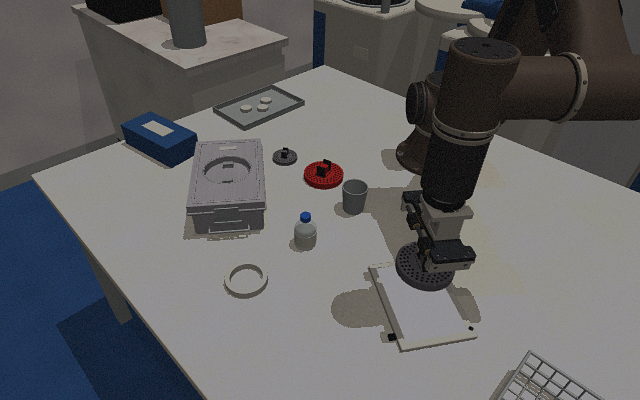

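The scene shows the cassette held level above the panel at (425,265), with the bystanders in place. I nudge it 8 mm to the centre and then hold still.

Emit:
{"fn": "move_arm", "kwargs": {
  "increments": [
    {"jaw":-1,"dx":-0.002,"dy":-0.002,"dz":0,"twist":0},
    {"jaw":-1,"dx":-0.003,"dy":-0.002,"dz":0,"twist":0},
    {"jaw":-1,"dx":-0.001,"dy":-0.001,"dz":0,"twist":0},
    {"jaw":-1,"dx":0,"dy":0,"dz":0,"twist":0},
    {"jaw":-1,"dx":0,"dy":0,"dz":0,"twist":0},
    {"jaw":-1,"dx":0,"dy":0,"dz":0,"twist":0},
    {"jaw":-1,"dx":0,"dy":0,"dz":0,"twist":0},
    {"jaw":-1,"dx":0,"dy":0,"dz":0,"twist":0},
    {"jaw":-1,"dx":0,"dy":0,"dz":0,"twist":0},
    {"jaw":-1,"dx":0,"dy":0,"dz":0,"twist":0}
  ]
}}

```text
t: 11.57
eef_pos: [0.5232, 0.3057, 0.2002]
ee_rot: [-3.142, 0.0, -0.651]
force: [-0.2, 0.5, -2.1]
width: 0.0324
gripper_force: 28.0
```

```bash
python3 - <<'E'
from station import arm
import numpy as np
s=arm.get_state();print(s["t"],s["eef_pos"],s["ee_rot"],s["force"],s["width"],s["gripper_force"],np.abs(s["qd"]).max())
p=s["eef_pos"]
if abs(p[0]-.523)<.01 and abs(p[1]-.306)<.01 and .03<s["width"]<.036: print(arm.job_done())
E
```

```text
11.5667 [0.52324942 0.30565693 0.20018167] [-3.14157568e+00  1.34460734e-05 -6.50888166e-01] [-0.2199227   0.4934516  -2.07826276] 0.03243107994626195 27.974659502506256 0.0006688889423976652
the job is handed in; nothing more can be done
None
```

The job is handed in at 11.6 s: the grey cassette is out of the lid, held still and level by its pinched catches at 28 N, about 95 mm above the middle of the light panel, and the bottle, beaker and tape roll still measure where they stood.

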